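# Shut and lock the fastener chest

### The job

Close up the fastener chest on the workbench: with the fingertips, push both open drawers fully home, and then push the thumb tab of the locking bar all the way to the left, as seen from the robot, so that its stops stand in front of the shut drawers. Only push from outside: do not pinch the tab or hook the inside of a drawer's front, and leave the glue bottle, the bowl and the wooden offcut standing where they are.

Things in the scene. Friction and masses are not known exactly. Their poses are not given: they have to be found in the camera images.
- chest: low grey steel chest, 200 deep (x) x 340 wide (y) x 90 high mm, fixed; origin at the underside, middle of the front edge; x points from front to rear, y to its left end as seen from the robot, z up. Its front is the plane x = 0, facing the robot. Two drawers side by side, centred at y = +77.5 (left) and -77.5 mm (right), uprights 30 mm wide between and beside them. Nothing stands on top
- left_drawer (a joint): how far the left drawer is pulled out (m): 0 is fully shut against a firm stop, flush with the chest's front, up to 0.12; starts at 0.035 to 0.09; runs stiffly (about 2 N to push) and stays where it is left
- right_drawer (a joint): the same for the right drawer
- left_drawer_front (a point): outer face of the left drawer's front plate, middle of its bare upper part, 64 mm above the bench; moves with the drawer; axes as the chest's. The plate is 121 wide (y) x 66 high x 5 thick mm, 12 to 78 mm above the bench. A cup pull 96 mm wide sticks out 16 mm from it, 26 to 44 mm above the bench
- right_drawer_front (a point): the same point on the right drawer
- lock_bar (a joint): how far the locking bar is slid to the chest's left (+y) (m): 0 unlocked, 0.045 locked at a firm stop; starts at 0 to 0.006; about 2.5 N to push, stays where left. A flat aluminium bar 12 mm deep lies on the chest's top, 4 mm behind the front edge, to 96 mm above the bench; two stops 20 mm wide bend down 6 mm ahead of the front to 60 mm above the bench, at chest y = 0 and -155 mm (plus joint)
- thumb_tab (a point): centre of the locking bar's thumb tab, an upright aluminium block 27 deep (chest x) x 16 wide (y) x 34 high mm, 66 to 100 mm above the bench, in front of the middle upright, from 7 to 34 mm ahead of the chest's front; moves with the bar; axes as the chest's. It is pushed on its right (-y) flank
- glue: white glue bottle with a red cap, 52 mm across, 130 mm high, standing on the bench beside the chest; origin at its underside. Leave alone
- bowl: green bowl, 100 mm across, 60 mm high, standing on the bench beside the chest; origin at its underside. Leave alone
- offcut: wooden offcut, 90 x 45 x 40 mm, lying on the bench beside the chest; origin at its underside. Leave alone

How it is judged:
By the outcome, as a careful person would: the job done as asked, in the order asked, and still so for the second after the job is handed in, with the robot touching nothing.
It also fails if it takes over 54 s, if anything falls off the work surface, if the arm or the gripper's body presses on something with over 40 N, if the wrist force passes 120 N, or if a joint passes its speed limit or range.

### The arm

A 7-joint arm with a two-finger parallel gripper is mounted at the origin on the work surface. World frame = base frame: x ahead of the robot, y to its left, z up, the work surface at z = 0. Lengths are in mm, angles in rad, forces in N, time in s.
With the tool pointing down it reaches from about 400 to 900 mm from the base axis. Payload 5.5 kg.
Tool frame: the origin (TCP) lies at the very end of the fingers, on their centre line; the grasp point (between the pads) lies 19 mm behind it; z points along the fingers, y is the line along which they close (so a half turn about z gives the same grasp; the last joint's range is limited). The gripper opens to 85 mm and grips with 20 to 120 N. Pads are 22 mm wide; open, the fingers measure 114 mm over their backs; the gripper's body (76 mm by 85 mm) begins 54 mm behind the grasp point. The pads swing forward as they close: fully open they stand 13 mm farther back than shut.
Start: joints at [1.57, 0.501, -0.427, 1.55, 0.221, 1.138, -0.21], TCP at [169.522, -627.505, 231.31] pointing down, gripper open.
Joint ranges: [-2.88, 2.88], [-0.31, 2.03], [-1.54, 1.56], [0.2, 2.42], [-1.41, 4.55], [0.19, 2.02], [-2.57, 2.57]. Speed limits (rad/s): [2.57, 2.57, 3.14, 3.14, 3.14, 3.14, 3.14].

### API

Orientations are given as [roll, pitch, yaw] about the fixed x, y, z axes, in that order (R = Rz(yaw) Ry(pitch) Rx(roll)).
In Python, from cell import r gives the robot as it stands.
- The arm moves only by the shell command python3 -m handwheel 'ROWS' [OPENING] [FORCE]. ROWS is JSON, a list of rows, each a list of 2 entries, a list of its own where there are three numbers: the shift along the tool's x, y, z in cm, then the turn, a rotation vector about the tool's x, y, z in rad. A call has exactly 8 rows; each row is the pose to reach, as a shift and turn from the pose commanded when the call began, along the tool's axes at that moment; what a row does not reach only later rows make up. A row lasts 1/10 s, in which the tool goes at most 50 mm and 8.59 degrees, less where a joint would pass 70% of its speed; a pose out of reach is approached as far as the arm can. A call with a gripper value outside its range is refused whole. OPENING is the closure in counts, from 0 (fully open) to 255 (shut), set as the call begins (- or left out, the last holds). The fingers move at their own pace and stop on an object; FORCE is the grip in N (left out, the last holds). Time passes only in rows, so rows that repeat a pose let the fingers close, or fill a call up. It gives the time, the measured TCP pose, the force, the opening and the grip force at its end, in the units of the state.
- r.sense(): the state, without advancing time (a new reading comes with each control period).
- r.read_camera(name): name is "side" or "top"; returns (picture, depth): 384x512x3 uint8, red, green, blue; 384x512 float32, mm along the optical axis (not along the pixel's ray), 0 where there is no reading.
- r.calibration(name): a dict with "camera_matrix" (3x3 intrinsics, pixels), "dist" ([k1, k2, p1, p2, k3] as OpenCV has them; the pictures are not rectified), "origin" and "attitude" of the camera in the world. Camera axes: x right, y up, looking along -z (the intrinsics and any distortion apply to the point x, -y, -z); pixel columns grow to the right and rows downward; lengths in mm; the calibration is good to about 2 mm. A picture is of the moment at which its call begins. calibration takes no time and is no camera call.
- r.sign_off(): hands the job in; it is judged then, once.
Trained networks look in the newest picture that a camera, given by its name, has taken for a name from the list of things; names that differ only in an ending like _2 or _b are one class to them, and where a whole thing is asked for, a point or a joint stands for the part that bears it (a point fixed in the world has none). Each returns a list of dicts, best first, with "p" (0 to 1); they miss things now and then, are a little off and sometimes report something else, mostly with a low value. They report only what shows in the picture. A call takes as long as a camera call.
- r.silhouettes(thing, camera): "pixels" (384x512 bool, what is visible of it) and "extent" ([left, top, width, height] in pixels, round what is visible of it).
- r.spot_point(thing, camera): "pixel" ([row, column] in pixels: a listed point, or the origin of a listed thing).
The state is a dict: "clock": time; "qpos": joint angles; "dq": joint speeds; "effort": joint torques, N m; "position": TCP position; "orientation": TCP orientation; "force": force on the tool from outside, world axes, zero at the start; "ft_torque": the same for the moment, N m; "width": opening from 0.0 (shut) to 1.0 (fully open); "gripper_force": force on a finger pad.
Only numpy, scipy, OpenCV 4.12 (cv2) and the standard library are available. Lean on these libraries where they do the work, as an engineer would, in place of code of your own. Each camera call takes 0.05 s, during which the arm holds its last target. There are 200 camera calls.

## Working session

There is one attempt and no reset: what is moved stays moved. The work goes in short steps, Python scripts to look and compute and a shell command to move; the robot and the scene stay as the last step left them, time stands still between calls to the robot, and variables do not carry over. Pictures are saved under pics/ and viewed, at most 10 in all, crops included, and the job is handed in when it is done.

```bash
mkdir -p pics; cat > h.py <<'E'
import numpy as np, cv2
from cell import r
from scipy.spatial.transform import Rotation as R
def cam(c):
    k=r.calibration(c); A=np.array(k["attitude"],float)
    Rm=A if A.shape==(3,3) else R.from_euler('xyz',A).as_matrix()
    return np.array(k["camera_matrix"],float),np.array(k["dist"],float),np.array(k["origin"],float),Rm
def ray(c,uv):
    K,D,o,Rm=cam(c)
    p=cv2.undistortPoints(np.array(uv,float).reshape(-1,1,2),K,D).reshape(-1,2)
    return o,np.c_[p[:,0],-p[:,1],-np.ones(len(p))]@Rm.T
def at_z(c,uv,z):
    o,d=ray(c,uv); return o+d*((z-o[2])/d[:,2])[:,None]
def at_d(c,uv,dep):
    o,d=ray(c,uv); return o+d*np.array(dep)[:,None]
E
python3 - <<'E'
from h import *
print(r.sense())
for c in("side","top"):
    print(c,r.calibration(c))
    im,d=r.read_camera(c); cv2.imwrite(f"pics/{c}1.png",im[:,:,::-1]); np.save(f"{c}1.npy",d)
    for t in("chest","left_drawer_front","right_drawer_front","thumb_tab","glue","bowl","offcut"):
        for q in r.spot_point(t,c)[:2]:
            rr,cc=q["pixel"]; z=d[min(383,max(0,int(round(rr)))),min(511,max(0,int(round(cc))))]
            print(c,t,round(q["p"],2),np.round(q["pixel"],1),at_d(c,[[cc,rr]],[z]).round(0), [at_z(c,[[cc,rr]],h).round(0)[0].tolist() for h in(0,64,83)])
E
```

```text
{'clock': 0.0, 'qpos': array([ 1.57017473,  0.50183226, -0.4267943 ,  1.55144066,  0.22081764,
        1.13827896, -0.21029051]), 'dq': array([ 0.00010924, -0.00067483,  0.00150467,  0.00042214, -0.00042304,
        0.00097713, -0.00028093]), 'effort': array([ 6.66345695e-04, -5.69527745e+01, -5.81614807e+00, -2.80945748e+01,
        1.05976567e-02,  1.21615478e-02, -6.69133715e-05]), 'position': array([ 169.27931312, -626.86757421,  230.27327198]), 'orientation': array([-3.13969395e+00, -5.33295098e-05,  2.63894157e-01]), 'force': array([-0.49915308, -0.14778348, -0.19126604]), 'ft_torque': array([-0.00377634,  0.02784858, -0.00054396]), 'gripper_force': 0.0, 'width': 1.000136253707603}
side {'camera_matrix': array([[377.8570116 ,   0.        , 259.54232004],
       [  0.        , 377.8570116 , 197.1243287 ],
       [  0.        ,   0.        ,   1.        ]]), 'dist': array([-0.09099677,  0.        ,  0.        ,  0.        ,  0.        ]), 'origin': array([232.11553489, 629.45810578, 796.58206884]), 'attitude': array([ 0.73684234,  0.01716323, -2.70063316])}
side chest 0.94 [218.4
[... 1440 characters left out ...]
ont 0.6 [185.9 188. ] [[549. 177.  80.]] [[566.0, 189.0, 0.0], [552.0, 179.0, 64.0], [549.0, 176.0, 83.0]]
top right_drawer_front 0.75 [195.7 252.2] [[527.  21.  79.]] [[541.0, 20.0, 0.0], [529.0, 21.0, 64.0], [526.0, 21.0, 83.0]]
top thumb_tab 0.7 [175.7 219. ] [[570. 101. 101.]] [[594.0, 108.0, 0.0], [579.0, 104.0, 64.0], [574.0, 102.0, 83.0]]
top glue 0.93 [199.7 331.4] [[ 517. -169.   82.]] [[531.0, -188.0, 0.0], [521.0, -174.0, 64.0], [517.0, -169.0, 83.0]]
top bowl 0.74 [163.9 113.1] [[623. 391.   3.]] [[624.0, 392.0, 0.0], [607.0, 369.0, 64.0], [602.0, 362.0, 83.0]]
top offcut 0.92 [249.8 320.1] [[ 399. -147.   41.]] [[401.0, -155.0, 0.0], [399.0, -142.0, 64.0], [398.0, -138.0, 83.0]]
```

```bash
python3 - <<'E'
import cv2
im=cv2.imread("pics/top1.png")[90:290,80:380]; cv2.imwrite("pics/topc.png",cv2.resize(im,None,fx=2.66,fy=2.66,interpolation=cv2.INTER_CUBIC))
im=cv2.imread("pics/side1.png"); cv2.imwrite("pics/side1b.png",cv2.resize(im[120:340,120:380],None,fx=2.7,fy=2.7,interpolation=cv2.INTER_CUBIC))
E
python3 - <<'E'
import sys; sys.path.insert(0,'.')
from h import *
# chest orientation: top surface points z~90 from both depth images
P=[]
for c in("top","side"):
    d=np.load(f"{c}1.npy"); v,u=np.mgrid[0:384,0:512]; m=d>0
    p=at_d(c,np.c_[u[m],v[m]],d[m]); p=p[(abs(p[:,0]-650)<180)&(abs(p[:,1]-90)<260)]
    for lo,hi in((85,92.5),(86,90),(95,106)):
        q=p[(p[:,2]>lo)&(p[:,2]<hi)]
        if len(q)>20: print(c,lo,len(q),q.mean(0).round(1),np.median(q[:,2]).round(1),[ (np.round(a,1)) for a in cv2.minAreaRect(q[:,:2].astype(np.float32))])
E
```

```text
top 85 9439 [691.2  64.6  89.6] 89.7 [array([660.1,  21.9]), array([440.8, 232.6]), np.float64(75.3)]
top 86 5387 [694.2  66.2  88.7] 88.8 [array([660.2,  21.8]), array([440.8, 232.3]), np.float64(75.3)]
top 95 572 [592.3  70.2  97. ] 96.6 [array([566.5,  24.4]), array([392.2,  49.8]), np.float64(75.3)]
side 85 6505 [690.8  80.2  89.2] 89.2 [array([659.9,  21. ]), array([442.4, 236.5]), np.float64(75.8)]
side 86 4556 [692.7  78.4  88.6] 88.8 [array([660.3,  21.7]), array([440.9, 236.1]), np.float64(75.8)]
side 95 324 [591.7  83.6  96.7] 96.2 [array([564.8,  25.6]), array([393.5,  50.5]), np.float64(75.3)]
```

View pics/topc.png

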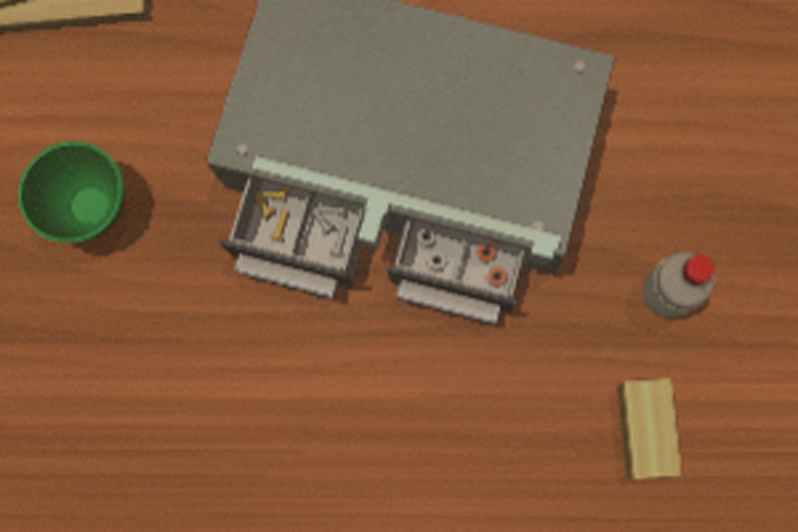

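View pics/side1b.png

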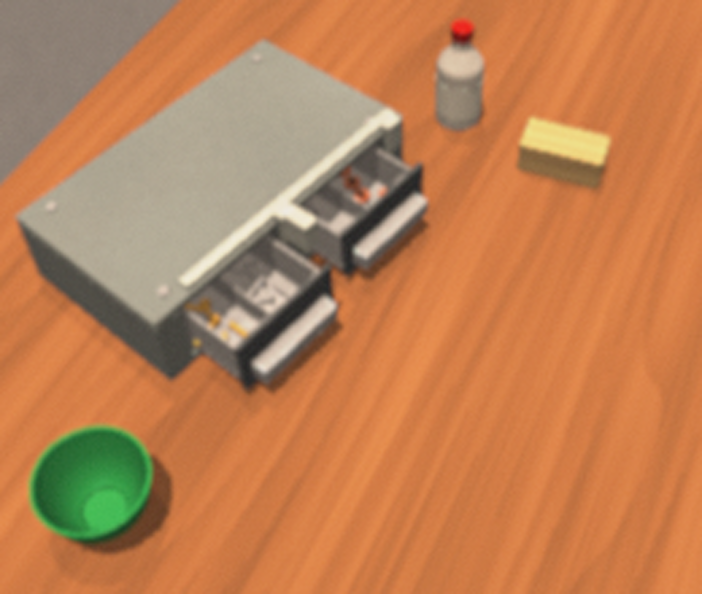

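```bash
python3 - <<'E'
from h import *
a=np.deg2rad(-14.6); ex=np.array([np.cos(a),np.sin(a)]); ey=np.array([-np.sin(a),np.cos(a)])
for c in("top","side"):
    d=np.load(f"{c}1.npy"); v,u=np.mgrid[0:384,0:512]; m=d>0
    p=at_d(c,np.c_[u[m],v[m]],d[m]); p=p[(p[:,0]>450)&(p[:,0]<850)&(abs(p[:,1]-65)<215)]
    L=np.c_[p[:,:2]@ex,p[:,:2]@ey,p[:,2]]
    pc=lambda q:np.percentile(q,[1,5,50,95,99],axis=0).round(1).T.tolist()
    top=L[(L[:,2]>84)&(L[:,2]<93)&(L[:,0]>545)]; print(c,"top",pc(top))
    # yaw from rear edge/tops
    bar=L[(L[:,2]>94)&(L[:,2]<104)&(L[:,0]>500)]
    xm=np.median(bar[:,0]); b=bar[abs(bar[:,0]-xm)<9]; print("bar",pc(b),"slope deg",np.rad2deg(np.polyfit(b[:,1],b[:,0],1)[0]))
    t=bar[bar[:,0]<xm-12]; print("tab",len(t),pc(t))
    for n,lo,hi in(("L",xm*0,0),):
        pass
    ym=np.median(t[:,1])
    for n,s in(("L",77),("R",-77)):
        f=L[(abs(L[:,1]-ym-s)<45)&(L[:,2]>70)&(L[:,2]<84)&(L[:,0]<xm-20)]; print(n,len(f),pc(f))
        f=L[(abs(L[:,1]-ym-s)<70)&(L[:,2]>30)&(L[:,2]<52)&(L[:,0]<xm-20)]; print(n,"pull",len(f),pc(f))
print(ex,ey)
E
```

```text
top top [[551.8, 569.6, 652.4, 738.7, 746.7], [70.1, 83.3, 236.4, 390.4, 403.4], [85.9, 87.0, 89.7, 92.1, 92.8]]
bar [[551.2, 554.4, 560.3, 566.3, 566.9], [77.6, 86.0, 218.3, 347.3, 360.0], [94.1, 94.3, 96.0, 98.4, 99.1]] slope deg 0.17148717645507988
tab 98 [[517.2, 518.0, 532.6, 546.7, 547.2], [79.4, 86.0, 241.4, 249.8, 250.9], [94.6, 95.3, 99.5, 101.9, 103.2]]
L 126 [[483.2, 483.3, 486.4, 490.9, 491.1], [273.8, 277.8, 316.9, 357.9, 361.7], [71.3, 72.5, 76.2, 79.8, 80.9]]
L pull 426 [[467.1, 467.7, 479.7, 532.3, 538.3], [258.5, 259.1, 314.0, 367.9, 368.7], [30.2, 30.8, 43.4, 49.4, 51.4]]
R 129 [[498.9, 499.0, 502.1, 506.9, 507.2], [121.1, 124.7, 164.4, 204.3, 208.2], [70.4, 71.4, 76.4, 79.7, 80.8]]
R pull 376 [[482.9, 483.2, 493.5, 531.8, 536.6], [104.9, 114.5, 159.5, 205.8, 213.2], [30.1, 30.7, 43.4, 48.4, 50.4]]
side top [[549.9, 555.3, 647.6, 738.2, 746.8], [72.6, 90.8, 260.5, 395.2, 405.1], [85.7, 87.0, 89.3, 91.5, 92.4]]
bar [[549.2, 552.1, 558.7, 564.6, 565.6], [79.3, 91.9, 235.6, 351.6, 361.7], [94.0, 94.2, 95.4, 97.3, 97.8]] slope deg 0.3524827256342773
tab 74 [[515.1, 515.7, 528.4, 543.5, 544.8], [81.8, 183.5, 244.4, 251.5, 251.9], [94.6, 95.2, 99.0, 101.1, 101.5]]
L 128 [[481.2, 481.5, 483.6, 490.3, 490.9], [277.2, 280.8, 323.5, 362.5, 365.7], [70.5, 71.4, 75.8, 79.0, 79.9]]
L pull 560 [[465.4, 466.2, 480.2, 531.8, 536.0], [258.6, 261.7, 317.3, 370.2, 373.4], [30.2, 31.4, 42.9, 50.0, 51.6]]
R 101 [[496.5, 496.9, 499.0, 505.8, 507.4], [123.6, 127.9, 171.9, 208.5, 211.3], [70.2, 70.8, 75.3, 78.5, 79.6]]
R pull 412 [[480.8, 481.6, 494.2, 531.7, 535.9], [102.4, 107.0, 167.9, 216.4, 220.1], [30.9, 31.8, 42.8, 50.3, 51.6]]
[ 0.96770917 -0.25206936] [0.25206936 0.96770917]
```

The top view shows both drawers open, with the tab centred near crop pixel (370, 225). The bottle and offcut are on the right and the bowl is on the left, all clear of the drawer fronts. The side view agrees. In the chest-aligned frame the yaw is about -14.7°, the front is at x ≈ 549.5, and the drawers are about 66 mm (left) and 51 mm (right) out.

```bash
python3 -m handwheel '[[[4,-2.3,0],[0,0,0.07]],[[8,-4.6,0],[0,0,0.14]],[[12,-6.9,0],[0,0,0.21]],[[16,-9.2,0],[0,0,0.28]],[[20,-11.5,0],[0,0,0.35]],[[24,-13.8,0],[0,0,0.44]],[[28.2,-16.2,0],[0,0,0.52]],[[28.2,-16.2,0],[0,0,0.52]]]' 255 30
```

```text
clock: 1.6
position: [406.4, -390.2, 232.2]
orientation: [-3.138, -0.004, -0.246]
force: [-0.8, 0.0, 0.5]
width: 0.0
gripper_force: 0.0
```

```bash
python3 -m handwheel '[[[-0.5,-4.5,0],[0,0,0]],[[-1,-9,0],[0,0,0]],[[-1.5,-13.5,0],[0,0,0]],[[-2,-18,0],[0,0,0]],[[-2.5,-22.5,0],[0,0,0]],[[-3,-27,0],[0,0,0]],[[-3.5,-31.5,0],[0,0,0]],[[-4,-36,0],[0,0,0]]]'
python3 -m handwheel '[[[0,-3,0],[0,0,0]],[[0,-6,3],[0,0,0]],[[0,-7,6],[0,0,0]],[[0,-7.4,9],[0,0,0]],[[0,-7.4,11],[0,0,0]],[[0,-7.4,11],[0,0,0]],[[0,-7.4,11],[0,0,0]],[[0,-7.4,11],[0,0,0]]]'
python3 - <<'E'
from h import *
s=r.sense();p=s["position"];print(p[0]*.9677-p[1]*.2521,p[0]*.2521+p[1]*.9677,p[2])
im,d=r.read_camera("side"); cv2.imwrite("pics/s2.png",cv2.resize(im[80:340,120:440],None,fx=2.3,fy=2.3))
E
```

```text
clock: 2.4
position: [452.2, -37.7, 231.8]
orientation: [3.141, -0.001, -0.256]
force: [0.8, -0.7, 0.1]
width: -0.002
gripper_force: 0.0
clock: 3.2
position: [471.9, 32.3, 122.6]
orientation: [-3.141, -0.002, -0.256]
force: [-0.5, 0.6, 1.1]
width: 0.002
gripper_force: 0.0
448.51705614058335 150.22203444421362 122.59425274246539
```

View pics/s2.png

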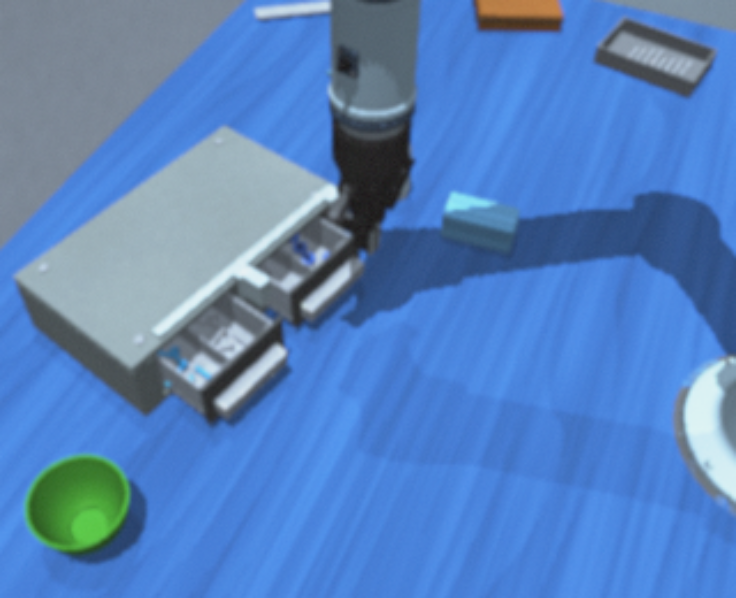

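Fingers are in front of the right drawer near pixel (370, 240), not touching anything. Next I lower them and push.

```bash
python3 -m handwheel '[[[0,-1,2],[0,0,0]],[[0,-1,4],[0,0,0]],[[0,-1,6],[0,0,0]],[[0,-1,6],[0,0,0]],[[1,-1,6],[0,0,0]],[[2,-1,6],[0,0,0]],[[3,-1,6],[0,0,0]],[[3.5,-1,6],[0,0,0]]]'
python3 -m handwheel '[[[0.5,0,0],[0,0,0]],[[1,0,0],[0,0,0]],[[1.6,0,0],[0,0,0]],[[2.2,0,0],[0,0,0]],[[2.8,0,0],[0,0,0]],[[3.4,0,0],[0,0,0]],[[4,0,0],[0,0,0]],[[4.4,0,0],[0,0,0]]]'
```

```text
clock: 4.05
position: [509.7, 32.6, 62.3]
orientation: [-3.141, -0.003, -0.257]
force: [-0.1, -0.1, -0.5]
width: -0.002
gripper_force: 0.0
clock: 4.85
position: [550.4, 21.9, 61.2]
orientation: [-3.141, -0.0, -0.256]
force: [-1.6, 0.2, 0.0]
width: 0.003
gripper_force: 0.9
```

```bash
python3 -m handwheel '[[[0.2,0,0],[0,0,0]],[[0.4,0,0],[0,0,0]],[[0.5,0,0],[0,0,0]],[[0.6,0,0],[0,0,0]],[[0.7,0,0],[0,0,0]],[[0.8,0,0],[0,0,0]],[[0.9,0,0],[0,0,0]],[[0.9,0,0],[0,0,0]]]'
```

```text
clock: 5.65
position: [558.6, 19.7, 61.3]
orientation: [-3.142, -0.0, -0.256]
force: [-1.0, 0.2, -0.8]
width: 0.001
gripper_force: 0.6
```

```bash
python3 -m handwheel '[[[0.05,0,0],[0,0,0]],[[0.1,0,0],[0,0,0]],[[0.15,0,0],[0,0,0]],[[0.2,0,0],[0,0,0]],[[0.25,0,0],[0,0,0]],[[0.3,0,0],[0,0,0]],[[0.3,0,0],[0,0,0]],[[0.3,0,0],[0,0,0]]]'
```

```text
clock: 6.45
position: [561.1, 19.1, 61.3]
orientation: [3.141, 0.0, -0.256]
force: [-3.9, 0.3, 0.8]
width: 0.001
gripper_force: 1.6
```

```bash
python3 -m handwheel '[[[0.05,0,0],[0,0,0]],[[0.1,0,0],[0,0,0]],[[0.15,0,0],[0,0,0]],[[0.2,0,0],[0,0,0]],[[0.25,0,0],[0,0,0]],[[0.25,0,0],[0,0,0]],[[0.25,0,0],[0,0,0]],[[0.25,0,0],[0,0,0]]]'
```

```text
clock: 7.25
position: [561.1, 19.1, 61.0]
orientation: [3.14, 0.005, -0.255]
force: [-10.8, 1.5, 6.2]
width: -0.002
gripper_force: 4.9
```

Right drawer is against its stop. On to the left one.

```bash
python3 -m handwheel '[[[-3,0,0],[0,0,0]],[[-6,0,0],[0,0,0]],[[-9.8,0,0],[0,0,0]],[[-9.8,-4,0],[0,0,0]],[[-9.8,-8,0],[0,0,0]],[[-9.8,-12,0],[0,0,0]],[[-9.8,-15.6,0],[0,0,0]],[[-9.8,-15.6,0],[0,0,0]]]'
python3 -m handwheel '[[[1,0,0],[0,0,0]],[[2,0,0],[0,0,0]],[[2.6,0,0],[0,0,0]],[[3.2,0,0],[0,0,0]],[[3.8,0,0],[0,0,0]],[[4.4,0,0],[0,0,0]],[[5,0,0],[0,0,0]],[[5.6,0,0],[0,0,0]]]'
```

```text
clock: 8.05
position: [510.3, 203.5, 62.9]
orientation: [-3.134, -0.004, -0.247]
force: [-0.8, 0.3, 0.2]
width: -0.0
gripper_force: 0.0
clock: 8.85
position: [562.8, 179.5, 61.1]
orientation: [3.141, 0.001, -0.256]
force: [-2.5, -1.6, -0.4]
width: -0.003
gripper_force: 1.0
```

```bash
python3 -m handwheel '[[[0.5,0,0],[0,0,0]],[[1,0,0],[0,0,0]],[[1.5,0,0],[0,0,0]],[[2,0,0],[0,0,0]],[[2.5,0,0],[0,0,0]],[[2.9,0,0],[0,0,0]],[[3.2,0,0],[0,0,0]],[[3.3,0,0],[0,0,0]]]'
```

```text
clock: 9.65
position: [595.2, 171.6, 61.4]
orientation: [-3.141, -0.001, -0.256]
force: [-2.0, -0.6, 0.8]
width: -0.005
gripper_force: 0.8
```

```bash
python3 -m handwheel '[[[0.15,0,0],[0,0,0]],[[0.3,0,0],[0,0,0]],[[0.4,0,0],[0,0,0]],[[0.5,0,0],[0,0,0]],[[0.6,0,0],[0,0,0]],[[0.7,0,0],[0,0,0]],[[0.75,0,0],[0,0,0]],[[0.75,0,0],[0,0,0]]]'
```

```text
clock: 10.45
position: [600.6, 170.1, 61.4]
orientation: [3.141, 0.002, -0.256]
force: [-5.0, -0.3, 3.3]
width: 0.001
gripper_force: 2.8
```

```bash
python3 -m handwheel '[[[0.05,0,0],[0,0,0]],[[0.1,0,0],[0,0,0]],[[0.15,0,0],[0,0,0]],[[0.2,0,0],[0,0,0]],[[0.2,0,0],[0,0,0]],[[0.2,0,0],[0,0,0]],[[0.2,0,0],[0,0,0]],[[0.2,0,0],[0,0,0]]]'
```

```text
clock: 11.25
position: [600.6, 170.2, 61.2]
orientation: [3.14, 0.005, -0.255]
force: [-10.3, 0.9, 7.0]
width: -0.0
gripper_force: 5.2
```

```bash
python3 -m handwheel '[[[-3,0,0],[0,0,0]],[[-7,0,0],[0,0,0]],[[-7,3,0],[0,0,0]],[[-7,7,-0.7],[0,0,0]],[[-7,11,-1.3],[0,0,0]],[[-7,13,-1.3],[0,0,0]],[[-7,13,-1.3],[0,0,0]],[[-7,13,-1.3],[0,0,0]]]'
python3 - <<'E'
from h import *
s=r.sense();p=s["position"];print(p[0]*.9677-p[1]*.2521,p[0]*.2521+p[1]*.9677,p[2])
im,d=r.read_camera("side"); cv2.imwrite("pics/s3.png",cv2.resize(im[140:300,140:340],None,fx=3.7,fy=3.7,interpolation=cv2.INTER_CUBIC)[:,:,::-1])
E
```

```text
clock: 12.05
position: [504.3, 61.1, 74.9]
orientation: [-3.141, -0.002, -0.257]
force: [1.1, 0.1, -0.4]
width: -0.0
gripper_force: 0.0
472.59777077823736 186.21278277990683 74.8724652243541
```

View pics/s3.png

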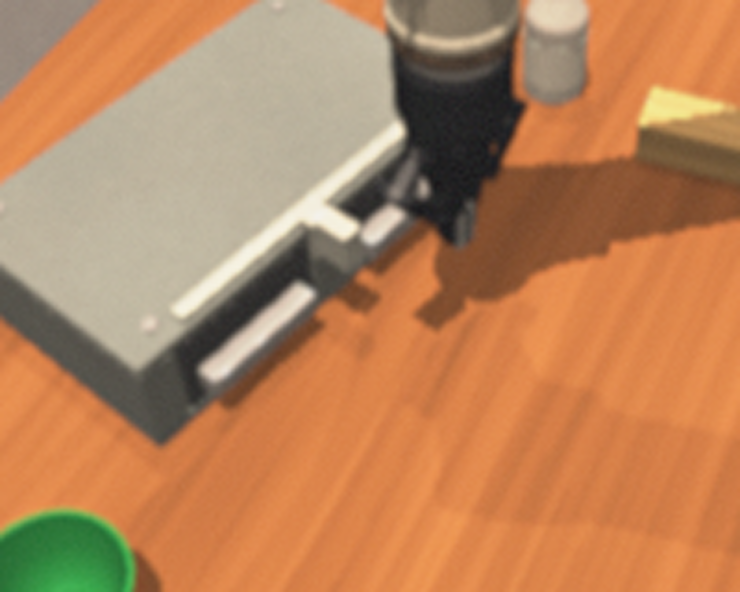

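Both drawers look flush: the left front is near (250, 330) and the right one near (390, 220). The tab is near (335, 225). Now the tab, from its right flank.

```bash
python3 -m handwheel '[[[2,0,0],[0,0,0]],[[4,0,0],[0,0,0]],[[5.2,0,0],[0,0,0]],[[5.2,0,0],[0,0,0]],[[5.2,-1,0],[0,0,0]],[[5.2,-2,0],[0,0,0]],[[5.2,-2.7,0],[0,0,0]],[[5.2,-3.2,0],[0,0,0]]]'
python3 -m handwheel '[[[0,-0.5,0],[0,0,0]],[[0,-1,0],[0,0,0]],[[0,-1.4,0],[0,0,0]],[[0,-1.8,0],[0,0,0]],[[0,-2.2,0],[0,0,0]],[[0,-2.6,0],[0,0,0]],[[0,-2.8,0],[0,0,0]],[[0,-2.8,0],[0,0,0]]]'
python3 -c "
from h import *
p=r.sense()['position'];print(p[0]*.9677-p[1]*.2521,p[0]*.2521+p[1]*.9677,p[2])"
```

```text
clock: 12.9
position: [561.3, 80.8, 74.5]
orientation: [-3.141, 0.0, -0.254]
force: [-0.1, 0.3, 0.3]
width: 0.004
gripper_force: 0.0
clock: 13.7
position: [568.9, 106.7, 74.3]
orientation: [-3.141, -0.0, -0.256]
force: [-0.5, 0.1, -0.5]
width: 0.002
gripper_force: 0.3
523.6098427803022 246.682701423629 74.28906722354641
```

```bash
python3 -m handwheel '[[[0,-0.2,0],[0,0,0]],[[0,-0.4,0],[0,0,0]],[[0,-0.6,0],[0,0,0]],[[0,-0.8,0],[0,0,0]],[[0,-0.9,0],[0,0,0]],[[0,-1.0,0],[0,0,0]],[[0,-1.1,0],[0,0,0]],[[0,-1.2,0],[0,0,0]]]'
python3 -c "
from h import *
p=r.sense()['position'];print(p[0]*.9677-p[1]*.2521,p[0]*.2521+p[1]*.9677,p[2])
im,d=r.read_camera('side'); cv2.imwrite('pics/s4.png',cv2.resize(im[140:300,140:340],None,fx=3.7,fy=3.7,interpolation=cv2.INTER_CUBIC)[:,:,::-1])"
```

```text
clock: 14.5
position: [571.9, 117.6, 74.4]
orientation: [-3.142, -0.0, -0.256]
force: [-0.4, -2.2, 0.1]
width: -0.002
gripper_force: 1.0
523.7909661450844 257.93908234076036 74.37954768332716
```

View pics/s4.png

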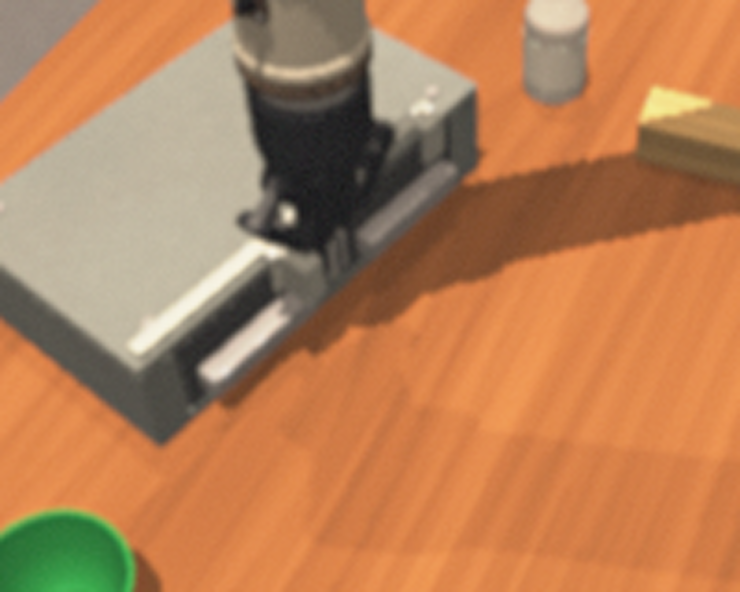

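The finger is pushing the tab near (295, 265), and the bar has slid left. The right stop now stands in front of the right drawer near (435, 140). I'll keep pushing until it stops.

```bash
python3 -m handwheel '[[[0,-0.1,0],[0,0,0]],[[0,-0.2,0],[0,0,0]],[[0,-0.3,0],[0,0,0]],[[0,-0.4,0],[0,0,0]],[[0,-0.45,0],[0,0,0]],[[0,-0.5,0],[0,0,0]],[[0,-0.5,0],[0,0,0]],[[0,-0.5,0],[0,0,0]]]'
```

```text
clock: 15.35
position: [572.4, 119.6, 74.3]
orientation: [3.138, 0.001, -0.258]
force: [-2.8, -8.7, 4.4]
width: -0.002
gripper_force: 4.2
```

```bash
python3 -m handwheel '[[[0,-0.05,0],[0,0,0]],[[0,-0.1,0],[0,0,0]],[[0,-0.15,0],[0,0,0]],[[0,-0.2,0],[0,0,0]],[[0,-0.25,0],[0,0,0]],[[0,-0.25,0],[0,0,0]],[[0,-0.25,0],[0,0,0]],[[0,-0.25,0],[0,0,0]]]'
```

```text
clock: 16.15
position: [572.3, 119.7, 74.3]
orientation: [3.134, 0.002, -0.259]
force: [-5.0, -11.9, 8.0]
width: 0.001
gripper_force: 6.8
```

Firm stop reached. I'll back off to the right, then away and up.

```bash
python3 -m handwheel '[[[0,1,0],[0,0,0]],[[0,2.5,0],[0,0,0]],[[-2,2.5,0],[0,0,0]],[[-5,2.5,0],[0,0,0]],[[-9,2.5,-1],[0,0,0]],[[-12,2.5,-5],[0,0,0]],[[-12,2.5,-10],[0,0,0]],[[-12,2.5,-14],[0,0,0]]]'
python3 -m handwheel '[[[0,5,0],[0,0,0]],[[0,10,0],[0,0,0]],[[0,15,0],[0,0,0]],[[0,20,0],[0,0,0]],[[0,25,0],[0,0,0]],[[0,30,0],[0,0,0]],[[0,30,0],[0,0,0]],[[0,30,0],[0,0,0]]]'
python3 - <<'E'
from h import *
im,d=r.read_camera("top"); S,ds=r.read_camera("side")
a=cv2.resize(im[90:290,80:380],(800,533))
cv2.imwrite("pics/f_top.png",a[:,:,::-1]); cv2.imwrite("pics/f_side.png",cv2.resize(S[140:300,140:340],None,fx=3.7,fy=3.7,interpolation=cv2.INTER_CUBIC)[:,:,::-1])
a=np.deg2rad(-14.6); ex=np.array([np.cos(a),np.sin(a)]); ey=np.array([-np.sin(a),np.cos(a)])
for d,c in((d,"top"),(ds,"side")):
    v,u=np.mgrid[0:384,0:512]; m=d>0; p=at_d(c,np.c_[u[m],v[m]],d[m]); L=np.c_[p[:,:2]@ex,p[:,:2]@ey,p[:,2]]
    t=L[(L[:,2]>94)&(L[:,2]<104)&(L[:,0]>510)&(L[:,0]<542)&(abs(L[:,1]-265)<60)]; print(c,"tab",len(t),np.percentile(t,[2,50,98],axis=0).round(1).T.tolist())
    for s in(314,160):
        f=L[(abs(L[:,1]-s)<55)&(L[:,2]>30)&(L[:,2]<50)&(L[:,0]<560)&(L[:,0]>450)]; print("pull",len(f),np.percentile(f[:,0],[2,50,98]).round(1))
E
```

```text
clock: 16.95
position: [450.1, 132.0, 216.4]
orientation: [-3.141, -0.001, -0.253]
force: [1.3, -0.2, 0.3]
width: 0.003
gripper_force: 0.0
clock: 17.75
position: [374.8, -159.9, 214.3]
orientation: [-3.141, -0.001, -0.259]
force: [0.1, 1.0, 0.3]
width: 0.0
gripper_force: 0.0
top tab 74 [[516.8, 528.9, 541.5], [274.1, 282.1, 289.6], [96.4, 99.7, 102.9]]
pull 231 [534.8 542.7 551.6]
pull 294 [535.  542.4 551.5]
side tab 70 [[514.9, 526.6, 540.3], [274.1, 283.8, 291.1], [94.6, 98.7, 101.2]]
pull 323 [533.  540.8 551.9]
pull 304 [532.7 541.  550.7]
```

View pics/f_top.png

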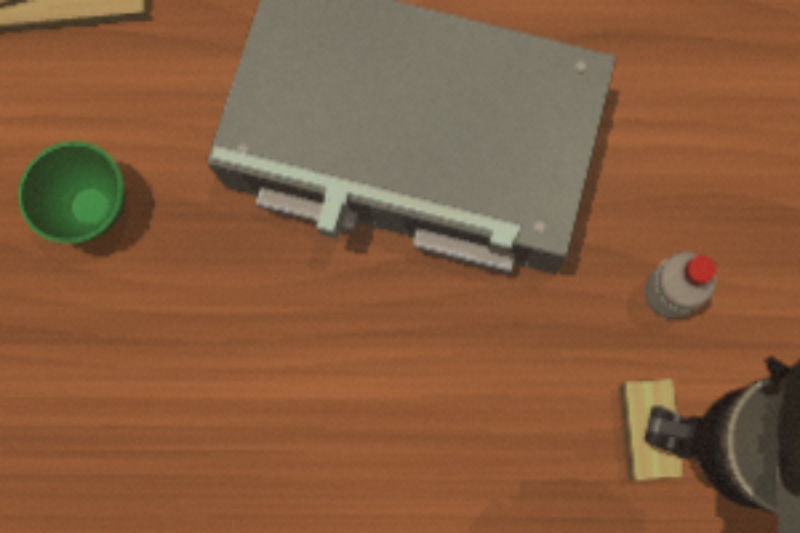

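View pics/f_side.png

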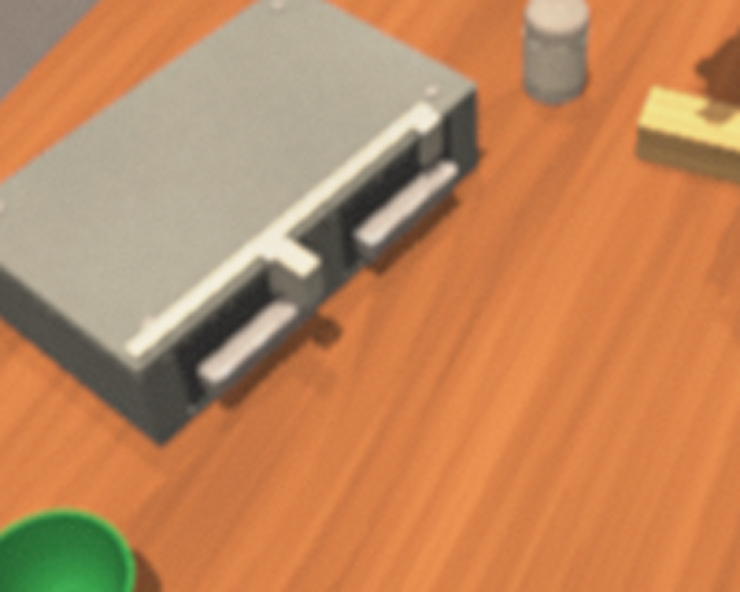

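Both drawers are flush. The tab, near top (332, 210), sits at 282 against an expected 282, so the bar is locked. The bottle, bowl and offcut have not moved, and the arm is clear of everything.

```bash
python3 -c "
from cell import r
print(r.sign_off())"
```

```text
the job is handed in; nothing more can be done
None
```

Both drawers are pushed fully home, the locking bar is at its left stop, the bottle, bowl and offcut are where they were, and the job was handed in at about 18 s with the arm clear.

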